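Mount the line spool on the winder and hold the snap ring spread at its groove

ROBOT

A 6-joint arm with a two-finger parallel gripper is mounted at the origin on the work surface. World frame = base frame: x ahead of the robot, y to its left, z up, the work surface at z = 0. Lengths are in m, angles in rad, forces in N, time in s.
With the tool pointing down it reaches from about 0.35 to 0.925 m from the base axis. Payload 6.4 kg.
Tool frame: the origin (TCP) lies at the very end of the fingers, on their centre line; the grasp point (between the pads) lies manip.grip_point_offset behind it (manip.grip_point_offset is the distance from the TCP to the grasp point, in m); z points along the fingers, y is the line along which they close (so a half turn about z gives the same grasp; the last joint's range is limited). The gripper opens to 85 mm and grips with 20 to 120 N. Pads are 22 mm wide; open, the fingers measure 114 mm over their backs; the gripper's body (76 mm by 85 mm) begins 54 mm behind the grasp point. The pads swing forward as they close: fully open they stand 13 mm farther back than shut.
Start: joints at [-1.427, 0.245, 1.558, -0, 1.339, -0.174], TCP at [0.203, -0.617, 0.231] pointing down, gripper open.
Joint ranges: [-3.13, 3.13], [-1.02, 2.26], [0.13, 2.54], [-0.95, 4.09], [0.21, 2.88], [-2.74, 2.74]. Speed limits (rad/s): [2.57, 2.57, 3.14, 3.14, 3.14, 3.14].

INTERFACE

Orientations are given as a unit quaternion [x, y, z, w].
In Python, from rig import manip gives the robot as it stands.
- The arm moves only by the tool move_arm, never from a script. Its argument "commands" is a list of rows, each a list of 6 numbers: the shift along the tool's x, y, z in m, then the turn, a rotation vector about the tool's x, y, z in rad. A call has 1 to 10 rows; each row shifts and turns the commanded pose from where the row before left it, along the tool's axes as they then stand; what a row does not reach is not made up. A row lasts 1/8 s, in which the tool goes at most 62.5 mm and 10.7 degrees, less where a joint would pass 70% of its speed; a pose out of reach is approached as far as the arm can. A call is refused whole if a number of a shift passes 0.0625 or a number of a turn 0.188, either way. A call with a gripper value outside its range is refused whole. "claw" is the opening, from 0 (shut) to 1 (fully open), set as the call begins (left out, the last holds). The fingers move at their own pace and stop on an object; "grip_force" is the grip in N (left out, the last holds). Time passes only in rows, so rows that do not move let the fingers close. It gives the time, the measured TCP pose, the force, the opening and the grip force at its end, in the units of the state.
- manip.state(): the state, without advancing time (a new reading comes with each control period).
- manip.grab_frame(name): name is "scene" or "top" or "wrist"; returns a dict with "color" (400x640x3 uint8, blue, green, red), "fx", "fy", "cx", "cy" (pixels), "camera_from_world" (4x4, takes a point from world to camera coordinates). Camera axes: x right, y down, z forward; pixel columns grow to the right and rows downward; lengths in m; the calibration is good to about 2 mm. The wrist camera is an equidistant fisheye: a pixel r from the principal point sees the ray r / f radians off the axis. A picture is of the moment at which its call begins. There is no depth.
- manip.job_done(): hands the job in; it is judged then, once.
The state is a dict: "t": time; "joint_positions": joint angles; "joint_vel": joint speeds; "tau": joint torques, N m; "position": TCP position; "ee_rot": TCP orientation; "contact_force": force on the tool from outside, world axes, zero at the start; "torque": the same for the moment, N m; "gripper_width": finger opening in m; "gripper_force": force on a finger pad.
Only numpy, scipy, OpenCV 4.12 (cv2) and the standard library are available. Lean on these libraries where they do the work, as an engineer would, in place of code of your own. Each camera call takes 0.05 s, during which the arm holds its last target. There are 200 camera calls.

TASK

Put the big hollow line spool on the winder's upright axle, so that it sits down on the shoulder, and let go of it. Then take the snap-ring pliers by both handles, squeeze them fully so that the ring on the tips is spread, and lower the ring level over the end of the axle until it is level with the groove just above the spool, without leaning hard on it. Finish holding it there, the handles still squeezed and the ring still spread (do not let go), and leave everything else on the bench where it stands.

Things in the scene. Friction and masses are not known exactly. Their poses are not given: they have to be found in the camera images.
- spool: big line spool standing on the bench: upright hollow cylinder, flanges 54 mm diameter (5 mm thick, white, at both ends), grey winding between them 50 mm, 40 mm high, straight-through bore 32 mm diameter, 110 g. Origin: centre of the underside, z up along the bore
- winder: fixed winder: grey base plate 110 x 100 x 12 mm with an upright steel axle at its centre: pedestal up to 45 mm above the bench, where it ends in a flat shoulder 40 mm in diameter; above it the axle, 28 mm diameter, with a dark groove 8 mm high (24 mm diameter) from 85 to 93 mm and a top at 108 mm above the bench, its last 3 mm chamfered. Origin: centre of the underside, z up
- shoulder (a point): on the winder's axis, the flat shoulder where the spool's underside sits, 45 mm above the bench
- groove (a point): on the winder's axis, mid-height of the groove, 89 mm above the bench (the seated spool's top is at 85 mm, the groove's lower edge)
- axle_top (a point): on the winder's axis, the axle's top end, 108 mm above the bench
- pliers: loose snap-ring pliers (220 g), lying level on a wooden rest: two black handles point to the pliers' -x, two steel jaws (z 3 to 11 mm) to +x, pins at the jaw tips point down and carry a steel snap ring that stays on them. Origin: on the pivot, at the height of the handles' underside (34 mm above the bench at the start); x towards the ring, y across the handles, z up
- handles (a point): on the pliers, midway between the handles, at pliers x = -55, z = 7 mm (mid-height): take them here from above, closing along pliers y. Handles: bars 9 mm thick, 14 mm high, x -34 to -110 mm; here 55 mm over their outsides released (splayed), 39 mm and parallel when squeezed to their stop, which spreads the ring; the spring needs 3 to 8 N here and reopens them if released
- ring_bore (a point): on the pliers, fixed to them: centre of the ring's opening for the axle when fully spread, at pliers x = 58.1, y = 0, z = -11.0 mm (the ring's mid-height; 18.0 mm lower than handles, 113.1 mm ahead of it). Ring: flat, 3 mm thick, open towards the handles, 25.0 mm bore relaxed (will not pass the 28 mm axle); fully spread it leaves about 2.0 mm all round the axle
- spread_left (a joint): angle of one handle and jaw, rad: 0 released, 0.146 squeezed fully against the stop, ring fully spread (the other side moves alike)
- rest: fixed wooden rest under the pliers: base plate 130 x 50 x 10 mm and two cross bars 14 mm wide, tops 34 mm above the bench: a short one (26 mm) under the pivot and a long one (104 mm) under the handles' ends, at pliers x = 0 and -101 mm. Origin: on the bench under the pivot; x along the pliers
- thread_a: small thread spool, 30 mm diameter, 36 mm high, no wide bore; leave alone. Origin: centre of the underside
- thread_b: small thread spool, 30 mm diameter, 36 mm high, no wide bore; leave alone. Origin: centre of the underside
- cement: small amber jar, 40 mm diameter, 62 mm high; leave alone. Origin: centre of the underside
- resin: small bottle, 36 mm diameter, 95 mm high; leave alone. Origin: centre of the underside
- wax: flat round tin, 52 mm diameter, 22 mm high; leave alone. Origin: centre of the underside
- hookbox: flat box 70 x 45 x 18 mm; leave alone. Origin: centre of the underside
- brush: brush 150 mm long, lying; leave alone
Not all that is in view belongs to the job. What is shaped like the pliers but blue is not meant. What is shaped like the spool but pink is not meant.

How it is judged:
On the way, in this order (a step that is already met when the one before it is completed fails the run):
1. the spool sits on the shoulder of the axle and is let go (horizontal distance between spool and shoulder below 0.004 m and z of spool in the frame of shoulder between -0.003 and 0.003 m and angle between spool's own z axis and vertical below 0.08 rad and contact force between the fingers and spool below 0.3 N and linear speed of spool below 0.02 m/s), for 0.2 s.
2. the ring, held spread by the pliers, is over the end of the axle (value of joint spread_left above 0.124 rad and horizontal distance between ring_bore and axle_top below 0.008 m and height (world z) of ring_bore above 0.104 m and contact force between the fingers and pliers above 3 N), for 0.04 s.
At the end, for the whole second after the job is handed in: spool on the shoulder (4 mm off axis, 3 mm in height, upright); ring opening within 4 mm of the axle's axis and 3.5 mm of the groove's middle height; pliers level (0.1 rad), still, squeezed by the fingers (spread_left above 0.124 rad), pressing under 8 N on winder and spool (horizontal distance between spool and shoulder below 0.004 m and z of spool in the frame of shoulder between -0.003 and 0.003 m and angle between spool's own z axis and vertical below 0.08 rad and horizontal distance between ring_bore and groove below 0.004 m and z of ring_bore in the frame of groove between -0.0035 and 0.0035 m and angle between pliers's own z axis and vertical below 0.1 rad and value of joint spread_left above 0.124 rad and contact force between the fingers and pliers above 3 N and contact force between the fingers and spool below 0.3 N and contact force between pliers and winder below 8 N and contact force between pliers and spool below 8 N and contact force between pliers and rest below 0.1 N and linear speed of pliers below 0.02 m/s); the arm keeps its last pose, push and grip.
It fails at once if something else on the bench is pushed away by more than 30 mm (distance of any of thread_a, thread_b, cement, resin, wax, hookbox, brush from where it was at the start of the episode above 0.03 m).
It also fails if it takes over 58 s, if anything falls off the work surface, if the arm or the gripper's body presses on something with over 40 N, if the wrist force passes 120 N, or if a joint passes its speed limit or range.

## Working session

There is one attempt and no reset: what is moved stays moved. The work goes in short steps, Python scripts to look and compute and a tool call to move; the robot and the scene stay as the last step left them, time stands still between calls to the robot, and variables do not carry over. Pictures are saved under pics/ and viewed, at most 10 in all, crops included, and the job is handed in when it is done.

Besides the shell and the picture viewer there is one more tool, called as a command line: name --pt "numbers of a row" for each row, then --argument value for the rest. move_arm: Moves the arm, as the interface text tells. Its arguments: {"type":"object","properties":{"commands":{"type":"array"},"claw":{"type":"number"},"grip_force":{"type":"number"}},"required":["commands"]}

```bash
mkdir -p pics; cat > h.py <<'E'
import numpy as np, cv2, json
from rig import manip
def grab(n,tag):
    f=manip.grab_frame(n); cv2.imwrite(f'pics/{tag}.png',f['color'])
    np.savez(f'{tag}.npz',**f); return f
def ray(f,u,v,fish=False):
    T=np.array(f['camera_from_world']);R,t=T[:3,:3],T[:3,3]
    x=(u-f['cx'])/f['fx'];y=(v-f['cy'])/f['fy']
    if fish:
        r=np.hypot(x,y);s=np.sin(r)/max(r,1e-9);d=np.array([x*s,y*s,np.cos(r)])
    else: d=np.array([x,y,1.])
    d=R.T@d; return -R.T@t,d/np.linalg.norm(d)
def onz(f,u,v,z,fish=False):
    o,d=ray(f,u,v,fish); return o+d*(z-o[2])/d[2]
def tri(rs):
    A=sum(np.eye(3)-np.outer(d,d) for o,d in rs);b=sum((np.eye(3)-np.outer(d,d))@o for o,d in rs)
    p=np.linalg.solve(A,b);return p,[np.linalg.norm(np.cross(p-o,d)) for o,d in rs]
def proj(f,p,fish=False):
    T=np.array(f['camera_from_world']);c=T[:3,:3]@np.array(p)+T[:3,3]
    if fish:
        r=np.hypot(c[0],c[1]);th=np.arctan2(r,c[2]);k=th/max(r,1e-9);x,y=c[0]*k,c[1]*k
    else: x,y=c[0]/c[2],c[1]/c[2]
    return np.array([x*f['fx']+f['cx'],y*f['fy']+f['cy']])
E
python3 - <<'E'
from h import *
s=manip.state();print({k:s[k] for k in('t','position','ee_rot','gripper_width')},manip.grip_point_offset)
a=grab('scene','s0');b=grab('top','t0')
for f in(a,b):
    T=np.array(f['camera_from_world']);print(f['fx'],-T[:3,:3].T@T[:3,3])
E
```

```text
{'t': 0.0, 'position': array([ 0.20302521, -0.61688902,  0.2301728 ]), 'ee_rot': array([ 9.87401176e-01,  1.58233977e-01,  2.49659894e-06, -9.62289583e-04]), 'gripper_width': 0.08536256046368842} 0.0187
428.13657004829145 [1.05533866 0.64055259 0.62627417]
455.2617491813281 [ 0.29031794 -0.00273214  1.37551818]
```

View pics/s0.png

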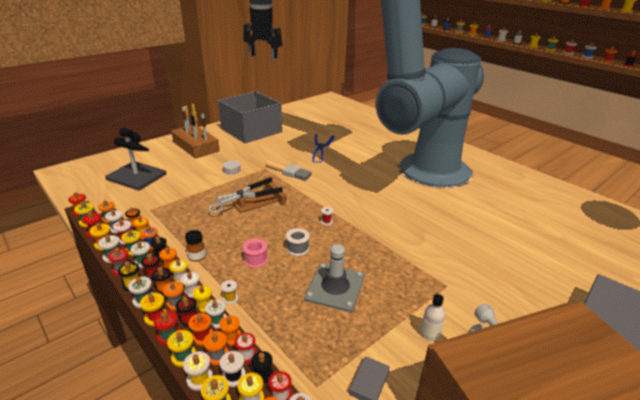

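View pics/t0.png

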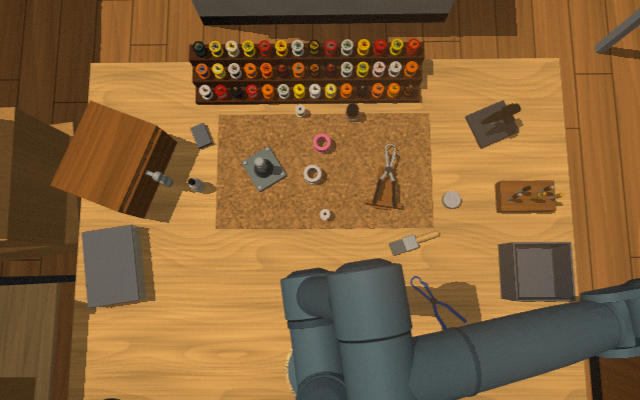

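Grey/white spool is at top (313,174) / scene (297,240). Its pink look-alike is at top (322,143) / scene (256,252). The black-handled pliers are at top (387,178) / scene (245,195), and the blue pair is at top (437,303). The winder is at top (263,168) / scene (337,270). I'll confirm these in an enlarged crop.

```bash
python3 - <<'E'
from h import *
a=cv2.imread('pics/t0.png')[135:215,240:420];b=cv2.imread('pics/s0.png')[170:310,205:365]
A=cv2.resize(a,None,fx=3.75,fy=3.75,interpolation=2);A=A[:, :]
B=cv2.resize(b,None,fx=2.1,fy=2.1,interpolation=2)
A=cv2.resize(a,(675,300),interpolation=2)
C=np.zeros((600,700,3),np.uint8);C[:300,:675]=A;C[300:594,:336]=B
cv2.imwrite('pics/c0.png',C)
def cand(n,p,q,zs):
    f=np.load('t0.npz');g=np.load('s0.npz')
    P,r=tri([ray(f,*p),ray(g,*q)]);print(n,P.round(4),np.round(r,4))
cand('spool top',(313,174),(297.5,235),0)
cand('axle top',(263,164),(338,248),0)
cand('ring',(390,149),(216,210),0)
cand('pivot',(389,167),(240,195),0)
E
```

```text
spool top [0.5715 0.0322 0.0354] [0.0006 0.0006]
axle top [0.5877 0.1762 0.0963] [0.0027 0.0027]
ring [ 0.6505 -0.2023  0.0154] [0.0024 0.0024]
pivot [ 0.5865 -0.1924  0.0406] [0.005 0.005]
```

View pics/c0.png

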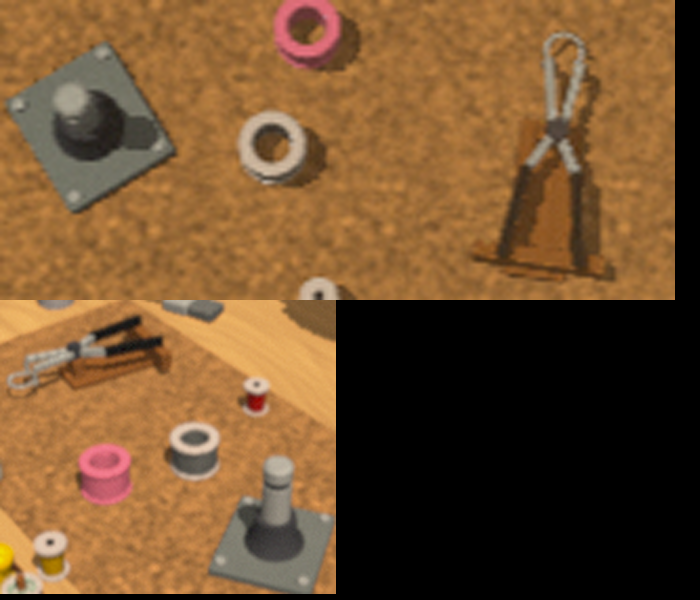

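The crop confirms it: the spool has a white flange with a grey winding and an open bore, and the pliers have black handles on a wooden rest. I'll move the wrist camera over the area.

move_arm --pt "0.047 -0.039 0 0 0 0" --pt "0.047 -0.039 0 0 0 0" --pt "0.047 -0.039 0 0 0 0" --pt "0.047 -0.039 0 0 0 0" --pt "0.047 -0.039 0 0 0 0" --pt "0.047 -0.039 0 0 0 0" --pt "0.047 -0.039 0 0 0 0" --pt "0.047 -0.039 0 0 0 0" --pt "0.047 -0.039 0 0 0 0" --pt "0.047 -0.039 0 0 0 0" --claw 1

```text
t: 1.35
position: [0.5283, -0.0982, 0.2311]
ee_rot: [0.987, 0.158, -0.0, 0.0]
contact_force: [1.1, -1.4, -0.4]
gripper_width: 0.0858
gripper_force: 0.0
```

move_arm --pt "0 0 0 0 0 0.147" --pt "0 0 0 0 0 0.147" --pt "0 0 0 0 0 0.147" --pt "0 0 0 0 0 0" --pt "0 0 0 0 0 0"

```text
t: 1.98
position: [0.5276, -0.1001, 0.2311]
ee_rot: [0.998, -0.061, -0.0, -0.0]
contact_force: [0.7, -0.3, -0.2]
gripper_width: 0.0851
gripper_force: 0.0
```

```bash
python3 - <<'E'
from h import *
f=grab('wrist','w0')
s=manip.state();print(s['t'],s['position'],s['ee_rot'],s['joint_positions'].round(2) if hasattr(s['joint_positions'],'round') else s['joint_positions'])
T=np.array(f['camera_from_world']);print(f['fx'],f['cx'],f['cy'],-T[:3,:3].T@T[:3,3],T[:3,:3].round(3))
E
```

```text
2.025 [ 0.52760513 -0.10015277  0.23115011] [ 9.98148809e-01 -6.08189307e-02 -1.04763913e-04 -4.03928838e-05] [-0.4  -0.02  1.85  0.    1.32  1.29]
309.70691628693146 316.01075541568804 200.08834553905012 [ 0.60564698 -0.10969221  0.37438584] [[-0.12  -0.993 -0.001]
 [-0.944  0.114  0.31 ]
 [-0.307  0.038 -0.951]]
```

View pics/w0.png

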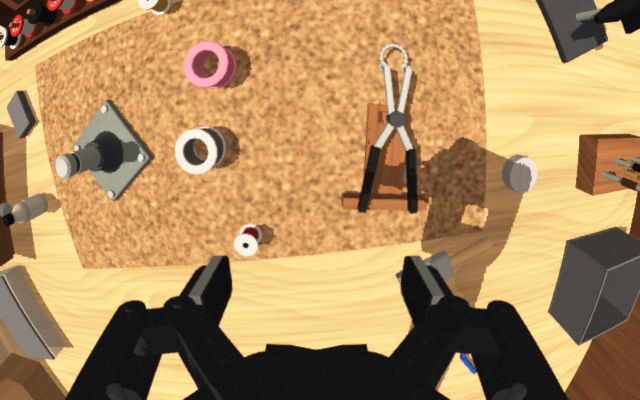

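The wrist view (w0) shows the spool bore at (200,150), the axle top at (66,166), the pliers' pivot at (397,119), the ring at (394,58) and the handles around (372,178)/(411,180). I'll take a second wrist position nearer the winder.

move_arm --pt "-0.02 -0.052 0 0 0 0" --pt "-0.02 -0.052 0 0 0 0" --pt "-0.02 -0.052 0 0 0 0" --pt "0 0 0 0 0 0" --pt "0 0 0 0 0 0"

```text
t: 2.65
position: [0.4875, 0.0618, 0.2314]
ee_rot: [0.998, -0.061, 0.0, 0.0]
contact_force: [0.5, -0.1, -1.0]
gripper_width: 0.0851
gripper_force: 0.0
```

```bash
python3 - <<'E'
from h import *
f=grab('wrist','w1');s=manip.state();print(s['t'],s['position'],s['ee_rot'])
a=cv2.imread('pics/w0.png');b=f['color']
# composite enlarged: w0 pliers, w1 spool+winder
A=cv2.resize(a[35:220,335:435],None,fx=3.2,fy=3.2,interpolation=2)
cv2.imwrite('pics/w1c.png',np.hstack([A,cv2.resize(b,(480,300)).copy() if 0 else np.vstack([cv2.resize(b,(480,300)),np.zeros((A.shape[0]-300,480,3),np.uint8)])]))
E
```

```text
2.7 [0.48766882 0.06130498 0.23138741] [ 9.98091463e-01 -6.17526357e-02  1.46023726e-04  1.51781352e-04]
```

View pics/w1c.png

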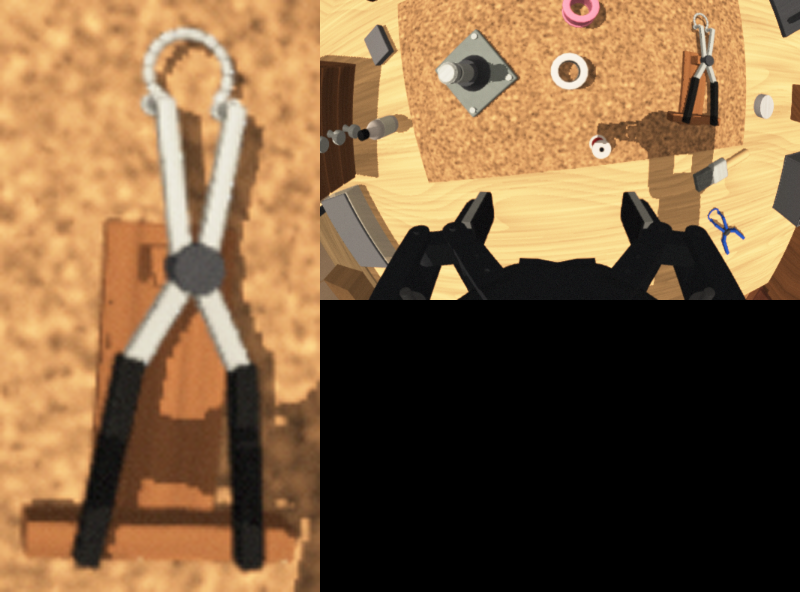

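Left crop (w0): pivot at crop (195,270), so (395.9,119.4). The handle ends are at (87,565) and (249,567), and the ring centre is at (188,82). In w1 the axle top is near (175,97), the spool bore near (333,95) and the pivot near (517,80). Now I'll fit circles in both views.

```bash
cat >> h.py <<'E'
def cscore(fs,x,y,z,r,half=None,d=.0012,fish=True):
    S=0
    for f in fs:
        g=f['g']
        T=np.array(f['camera_from_world']);c=-T[:3,:3].T@T[:3,3]
        a0=np.arctan2(c[1]-y,c[0]-x)
        an=np.linspace(0,2*np.pi,72,endpoint=False) if half is None else a0+np.pi+np.linspace(-half,half,50)
        v=[]
        for rr in(r-d,r+d):
            uv=np.array([proj(f,(x+rr*np.cos(t),y+rr*np.sin(t),z),fish) for t in an],np.float32)
            v.append(cv2.remap(g,uv[None,:,0],uv[None,:,1],cv2.INTER_LINEAR)[0].astype(float))
        S+=np.abs(np.mean(v[0]-v[1]))
    return S
def load(t):
    f=dict(np.load(t+'.npz'));f['g']=cv2.GaussianBlur(cv2.cvtColor(f['color'],cv2.COLOR_BGR2GRAY).astype(np.float32),(3,3),0);return f
def fit(fs,p,rs,zs,half=None,span=.008):
    from scipy.optimize import minimize
    out=[]
    for z in zs:
        c=lambda q:-sum(cscore(fs,q[0],q[1],z,r,half) for r in rs)
        g=[(c((p[0]+i,p[1]+j)),p[0]+i,p[1]+j) for i in np.arange(-span,span+.001,.002) for j in np.arange(-span,span+.001,.002)]
        b=min(g);m=minimize(c,b[1:],method='Nelder-Mead',options=dict(initial_simplex=[b[1:],(b[1]+.001,b[2]),(b[1],b[2]+.001)],xatol=1e-4))
        out.append((round(z,4),m.x.round(4),round(m.fun,1)))
    return out
E
python3 - <<'E'
from h import *
w0,w1=load('w0'),load('w1')
def T(n,p,q):
    P,r=tri([ray(w0,*p,True),ray(w1,*q,True)]);print(n,P.round(4),np.round(r,4));return P
sp=T('spool bore',(200,148),(333,94));ax=T('axle',(66,166),(174,98));T('pivot',(395.9,119.4),(517.3,80))
for o in fit([w0,w1],sp,[.027,.016],[.030,.035,.04,.045,.05]):print('spool',o)
for o in fit([w0],sp,[.027,.016],[.04])+fit([w1],sp,[.027,.016],[.04]):print('spool single',o)
for o in fit([w0,w1],ax,[.014],[.095,.1,.105,.11,.115]):print('axle',o)
for o in fit([w0],ax,[.014],[.105])+fit([w1],ax,[.014],[.105]):print('axle single',o)
P=[onz(w0,*p,.048,True) for p in [(395.9,119.4),(335+87/3.2,35+565/3.2),(335+249/3.2,35+567/3.2)]]
m=(P[1]+P[2])/2;d=P[0]-m;print('piv,ends',P,'len',np.linalg.norm(d),'yaw',np.degrees(np.arctan2(d[1],d[0])),'splay',np.linalg.norm(P[1]-P[2]))
print('ring',onz(w0,335+188/3.2,35+82/3.2,.023,True))
E
```

```text
spool bore [0.5736 0.0326 0.0267] [0.0005 0.0005]
axle [0.5927 0.182  0.1019] [0.0004 0.0004]
pivot [ 0.5803 -0.1917  0.0488] [0.0006 0.0006]
spool (0.03, array([0.5715, 0.0383]), np.float64(-194.2))
spool (0.035, array([0.5723, 0.0348]), np.float64(-284.6))
spool (0.04, array([0.5724, 0.0343]), np.float64(-338.0))
spool (0.045, array([0.5726, 0.0336]), np.float64(-276.7))
spool (0.05, array([0.5733, 0.0312]), np.float64(-182.4))
spool single (0.04, array([0.5723, 0.0344]), np.float64(-166.1))
spool single (0.04, array([0.5724, 0.0342]), np.float64(-172.1))
axle (0.095, array([0.5923, 0.1774]), np.float64(-34.1))
axle (0.1, array([0.5934, 0.1907]), np.float64(-50.2))
axle (0.105, array([0.5938, 0.1849]), np.float64(-59.2))
axle (0.11, array([0.5934, 0.1819]), np.float64(-52.0))
axle (0.115, array([0.5926, 0.1803]), np.float64(-46.6))
axle single (0.105, array([0.5936, 0.1854]), np.float64(-25.2))
axle single (0.105, array([0.5939, 0.1847]), np.float64(-35.0))
piv,ends [array([ 0.57967738, -0.19206151,  0.048     ]), array([ 0.48028344, -0.14684924,  0.048     ]), array([ 0.4719319 , -0.20650059,  0.048     ])] len 0.10470641133988079 yaw -8.450209318001578 splay 0.06023314840135343
ring [ 0.64591248 -0.20271619  0.023     ]
```

move_arm --pt "0.0437 0.0082 0.02 0 0 0" --pt "0.0437 0.0082 0.02 0 0 0" --pt "0 0 0.04 0 0 0" --pt "0 0 0.04 0 0 0" --pt "0 0 0.04 0 0 0" --pt "0 0 0.03 0 0 0" --pt "0 0 0 0 0 0" --pt "0 0 0 0 0 0" --claw 1 --grip_force 25

```text
t: 3.7
position: [0.5733, 0.0341, 0.0425]
ee_rot: [0.998, -0.062, 0.001, 0.0]
contact_force: [-0.2, -0.2, -0.1]
gripper_width: 0.0853
gripper_force: 0.0
```

move_arm --pt "0 0 0.018 0 0 0" --pt "-0.0008 0 0.0175 0 0 0" --pt "0 0 0 0 0 0" --pt "0 0 0 0 0 0"

```text
t: 4.2
position: [0.5713, 0.0352, 0.0057]
ee_rot: [0.998, -0.061, -0.0, 0.0]
contact_force: [-0.2, 0.2, -0.8]
gripper_width: 0.0855
gripper_force: 0.0
```

move_arm --pt "0 0 0 0 0 0" --pt "0 0 0 0 0 0" --pt "0 0 0 0 0 0" --pt "0 0 0 0 0 0" --pt "0 0 0 0 0 0" --pt "0 0 0 0 0 0" --claw 0

```text
t: 4.95
position: [0.5719, 0.0351, 0.0067]
ee_rot: [0.998, -0.062, 0.001, 0.0]
contact_force: [-2.1, 1.0, 6.2]
gripper_width: 0.0524
gripper_force: 25.6
```

move_arm --pt "0 0 -0.03 0 0 0" --pt "0 0 -0.06 0 0 0" --pt "0 0 -0.06 0 0 0" --pt "0 -0.03 0 0 0 0" --pt "0 -0.03 0 0 0 0" --pt "0 0 0 0 0 0" --pt "0 0 0 0 0 0"

```text
t: 5.82
position: [0.5783, 0.0943, 0.1552]
ee_rot: [0.998, -0.062, -0.0, 0.0]
contact_force: [-0.2, 0.6, -1.4]
gripper_width: 0.0525
gripper_force: 26.8
```

```bash
python3 - <<'E'
from h import *
f=grab('wrist','w2');s=manip.state();print(s['t'],s['position'],s['ee_rot'],s['gripper_width'])
t=grab('top','t2');sc=grab('scene','s2')
u=proj(f,(.593,.183,.107),True);print(u)
B=cv2.resize(f['color'],(480,300))
x,y=int(u[0])-40,int(u[1])-40;x=max(x,0);y=max(y,0);print(x,y)
A=cv2.resize(f['color'][y:y+80,x:x+80],(300,300),interpolation=2)
u=proj(t,(.593,.183,.107)).astype(int);v=proj(sc,(.593,.183,.107)).astype(int);print(u,v)
C=cv2.resize(t['color'][u[1]-20:u[1]+20,u[0]-20:u[0]+20],(300,300),interpolation=2)
D=cv2.resize(sc['color'][v[1]-30:v[1]+30,v[0]-30:v[0]+30],(300,300),interpolation=2)
cv2.imwrite('pics/w2c.png',np.vstack([np.hstack([B,A]),np.hstack([C,D,np.zeros((300,180,3),np.uint8)])]))
E
```

```text
5.875 [0.57834678 0.09408724 0.15529768] [ 9.98086016e-01 -6.18395626e-02 -3.94446989e-04  1.35259701e-04] 0.05225119258984529
[188.47171803 216.86078617]
148 176
[259 161] [337 246]
```

View pics/w2c.png

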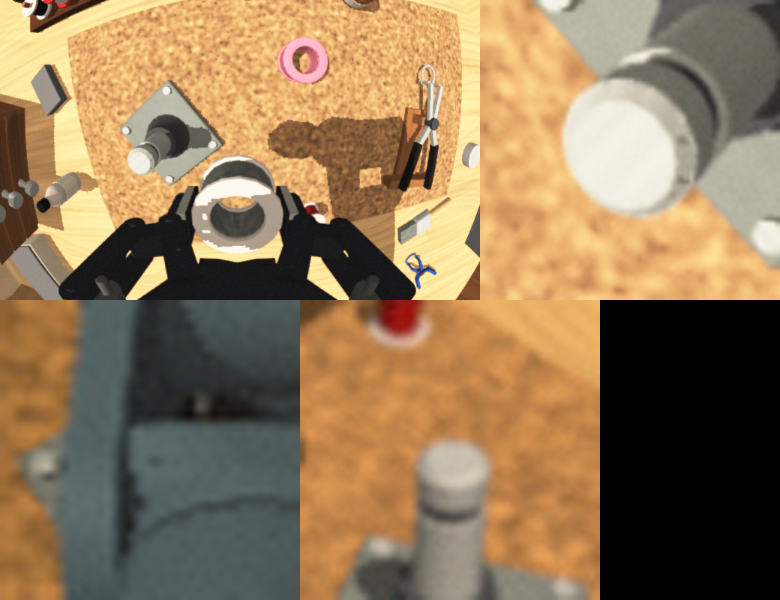

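w2 shows the held spool level at about (320,285) and the axle's white end face at about (185.6,215.2). I'll triangulate that face from w0, w1 and w2, and fit the held spool's flange.

```bash
cat > m.py <<'E'
from h import *
def disc(f,guess,fish=True):
    u=proj(f,guess,fish).astype(int);x,y=max(u[0]-25,0),u[1]-25
    c=f['color'][y:y+50,x:x+50].astype(int);m=((c.min(2)>165)&(c.max(2)-c.min(2)<28)).astype(np.uint8)
    n,l,st,ce=cv2.connectedComponentsWithStats(m)
    k=min(range(1,n),key=lambda i:np.hypot(*(ce[i]+[x,y]-u))-st[i,4]*.05);return ce[k]+[x,y],st[k]
E
python3 - <<'E'
from m import *
W=[load('w0'),load('w1'),load('w2')];g=(.593,.183,.107);R=[]
for f in W:
    c,st=disc(f,g);print(c.round(1),st[2:],onz(f,*c,.108,True).round(4));R.append(ray(f,*c,True))
for s in([0,1,2],[1,2],[0,2]):print(tri([R[i] for i in s]))
for o in fit([W[2]],g,[.0115,.0145],[.1065]):print('axle fit w2',o)
s=(.578,.094)
for z in(.18,.185,.19,.195):print('held',fit([W[2]],s,[.016,.027],[z]))
E
```

```text
[ 61.2 166.5] [ 11  22 180] [0.5944 0.1844 0.108 ]
[167.6  96.1] [ 23  29 471] [0.5949 0.1852 0.108 ]
[185.8 214.4] [ 31  36 833] [0.5954 0.1841 0.108 ]
(array([0.5947797 , 0.18511158, 0.10719641]), [np.float64(0.00046672001031376227), np.float64(0.0004928415840650922), np.float64(0.0006093315804592621)])
(array([0.59499343, 0.18517322, 0.1069521 ]), [np.float64(0.0004990245172660047), np.float64(0.0004990245172660914)])
(array([0.59472262, 0.18469186, 0.10736241]), [np.float64(0.00047431543505171915), np.float64(0.0004743154350518971)])
axle fit w2 (0.1065, array([0.5935, 0.1851]), np.float64(-55.6))
held [(0.18, array([0.5754, 0.095 ]), np.float64(-116.8))]
held [(0.185, array([0.5777, 0.0946]), np.float64(-146.7))]
held [(0.19, array([0.5799, 0.0942]), np.float64(-138.4))]
held [(0.195, array([0.5819, 0.0941]), np.float64(-96.4))]
```

move_arm --pt "0.0022 -0.046 0 0 0 0" --pt "0.0022 -0.046 0 0 0 0" --pt "0 0 0.03 0 0 0" --pt "0 0 0 0 0 0" --pt "0 0 0 0 0 0" --pt "0 0 0 0 0 0"

```text
t: 6.72
position: [0.5952, 0.1849, 0.1272]
ee_rot: [0.998, -0.062, 0.001, -0.0]
contact_force: [0.8, -0.1, -0.6]
gripper_width: 0.0524
gripper_force: 26.9
```

```bash
python3 - <<'E'
from m import *
f=grab('wrist','w3');s=manip.state();print(s['t'],s['position'],s['contact_force'])
p=s['position'];f=load('w3')
print('held',fit([f],p,[.016,.027],[p[2]+.0333]))
u=proj(f,(p[0],p[1],p[2]+.033),True).astype(int);print(u)
sc=grab('scene','s3');v=proj(sc,(.5945,.185,.12)).astype(int)
A=cv2.resize(f['color'][u[1]-50:u[1]+50,u[0]-65:u[0]+65],(390,300),interpolation=2);C=cv2.resize(sc['color'][v[1]-40:v[1]+40,v[0]-50:v[0]+50],(375,300),interpolation=2)
cv2.imwrite('pics/w3c.png',np.hstack([A,C]))
E
```

```text
6.775 [0.59512434 0.18498897 0.12713986] [-0.11684034 -0.75229547 -1.59296398]
held [(np.float64(0.1604), array([0.5961, 0.1847]), np.float64(-154.8))]
[315 294]
```

View pics/w3c.png

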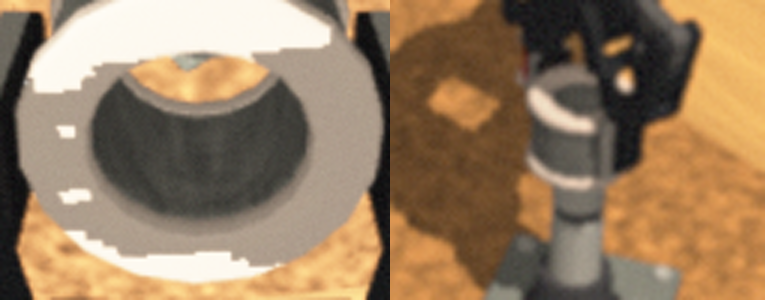

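The wrist crop shows an open bore, and in the scene view the spool is lined up above the axle. I'll lower it with force checks.

move_arm --pt "-0.001 0 0.007 0 0 0" --pt "0 0 0.006 0 0 0" --pt "0 0 0.005 0 0 0" --pt "0 0 0.005 0 0 0" --pt "0 0 0 0 0 0"

```text
t: 7.45
position: [0.5929, 0.1856, 0.1021]
ee_rot: [0.998, -0.062, -0.001, 0.0]
contact_force: [0.5, 0.3, -2.2]
gripper_width: 0.0525
gripper_force: 26.9
```

move_arm --pt "0 0 0.015 0 0 0" --pt "0 0 0.015 0 0 0" --pt "0 0 0.012 0 0 0" --pt "0 0 0.004 0 0 0" --pt "0 0 0 0 0 0" --pt "0 0 0 0 0 0"

```text
t: 8.2
position: [0.5938, 0.1857, 0.0574]
ee_rot: [0.998, -0.062, 0.001, -0.0]
contact_force: [-0.5, 0.0, -0.4]
gripper_width: 0.0523
gripper_force: 26.9
```

move_arm --pt "0 0 0.003 0 0 0" --pt "0 0 0.002 0 0 0" --pt "0 0 0.001 0 0 0" --pt "0 0 0 0 0 0" --pt "0 0 0 0 0 0"

```text
t: 8.82
position: [0.5936, 0.1856, 0.0517]
ee_rot: [0.998, -0.062, 0.0, 0.0]
contact_force: [-2.4, -0.4, 4.8]
gripper_width: 0.0526
gripper_force: 27.1
```

Contact on the shoulder. I'll release and rise.

move_arm --pt "0 0 0 0 0 0" --pt "0 0 0 0 0 0" --pt "0 0 0 0 0 0" --pt "0 0 0 0 0 0" --pt "0 0 0 0 0 0" --pt "0 0 0 0 0 0" --claw 1

```text
t: 9.57
position: [0.5933, 0.1856, 0.0508]
ee_rot: [0.998, -0.062, -0.0, -0.0]
contact_force: [0.7, 0.8, -0.3]
gripper_width: 0.0852
gripper_force: 0.0
```

move_arm --pt "0 0 -0.03 0 0 0" --pt "0 0 -0.05 0 0 0" --pt "0 0 -0.05 0 0 0" --pt "-0.06 0 -0.0 0 0 0" --pt "-0.06 0 0 0 0 0" --pt "0 0 0 0 0 0" --pt "0 0 0 0 0 0"

```text
t: 10.45
position: [0.4748, 0.2004, 0.1814]
ee_rot: [0.998, -0.061, 0.001, -0.0]
contact_force: [1.0, 0.2, 0.4]
gripper_width: 0.0854
gripper_force: 0.0
```

```bash
python3 - <<'E'
from m import *
f=grab('wrist','w4');s=manip.state();print(s['t'],s['position'],s['ee_rot'])
f=load('w4')
for z in(.075,.08,.085,.09,.095):print('spool',fit([f],(.594,.185),[.027],[z]))
c,st=disc(f,(.594,.185,.108));print('axle',c,st[2:],onz(f,*c,.108,True),fit([f],(.594,.185),[.0115,.0145],[.1065]))
u=proj(f,(.594,.185,.09),True).astype(int);print(u)
cv2.imwrite('pics/w4c.png',cv2.resize(f['color'][max(u[1]-60,0):u[1]+60,u[0]-80:u[0]+80],(640,480),interpolation=2))
E
```

```text
10.5 [0.47547679 0.20033116 0.18164406] [ 9.98093367e-01 -6.17140006e-02  9.86149491e-04 -2.00547451e-04]
spool [(0.075, array([0.5961, 0.1853]), np.float64(-71.4))]
spool [(0.08, array([0.595 , 0.1855]), np.float64(-84.1))]
spool [(0.085, array([0.594 , 0.1859]), np.float64(-84.8))]
spool [(0.09, array([0.5932, 0.1865]), np.float64(-72.0))]
spool [(0.095, array([0.5927, 0.1874]), np.float64(-58.5))]
axle [313.33668342  39.56595477] [  50   50 1592] [0.59765028 0.18723858 0.108     ] [(0.1065, array([0.5905, 0.1864]), np.float64(-88.4))]
[317  48]
```

View pics/w4c.png

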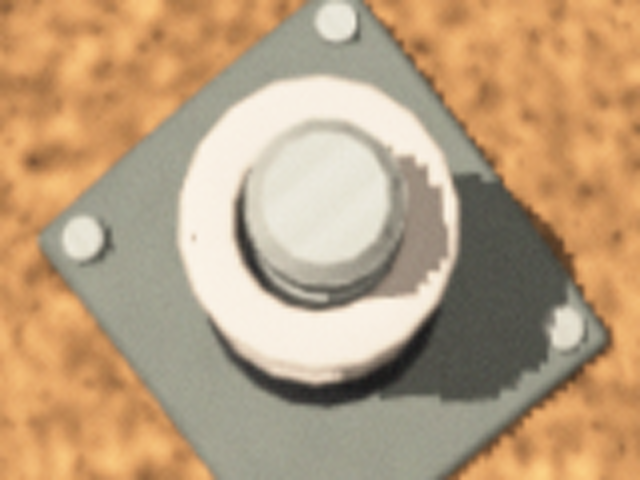

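The spool is seated with its flange centred around the axle and the axle protruding. The top face centre is at crop (325,193), so (318.2,43.4). Next I'll go over the pliers and measure them the same way.

```bash
python3 - <<'E'
from m import *
f=load('w4');print(onz(f,318.2,43.4,.108,True),onz(f,316.8,50,.085,True), onz(f,237+325.5/4,203/4.444,.105,True))
E
```

```text
[0.59446887 0.18427909 0.108     ] [0.59379418 0.18529378 0.085     ] [0.59336849 0.18427476 0.105     ]
```

move_arm --pt "0 0.061 0 0 0 0" --pt "0 0.061 0 0 0 0" --pt "0 0.061 0 0 0 0" --pt "0 0.061 0 0 0 0" --pt "0 0.061 0 0 0 0" --pt "0 0.061 0 0 0 0.03" --pt "0 0 0 0 0 0" --pt "0 0 0 0 0 0"

```text
t: 11.5
position: [0.4298, -0.1636, 0.181]
ee_rot: [0.997, -0.077, 0.0, -0.0]
contact_force: [0.8, 0.0, -0.8]
gripper_width: 0.0854
gripper_force: 0.0
```

```bash
python3 - <<'E'
from m import *
f=grab('wrist','w5');s=manip.state();print(s['t'],s['position'],s['ee_rot'])
for p in[(.58,-.192,.048),(.476,-.177,.048),(.646,-.203,.023)]:print(proj(f,p,True))
c=f['color'][0:190,230:400];cv2.imwrite('pics/w5c.png',cv2.resize(c,(510,570),interpolation=2))
E
```

```text
11.55 [ 0.42977627 -0.16276976  0.18086841] [ 9.97084230e-01 -7.63087035e-02 -3.21083663e-06 -1.40193310e-04]
[321.91863936  21.56781705]
[323.01963112 137.22749372]
[322.11238579 -32.81420095]
```

View pics/w5c.png

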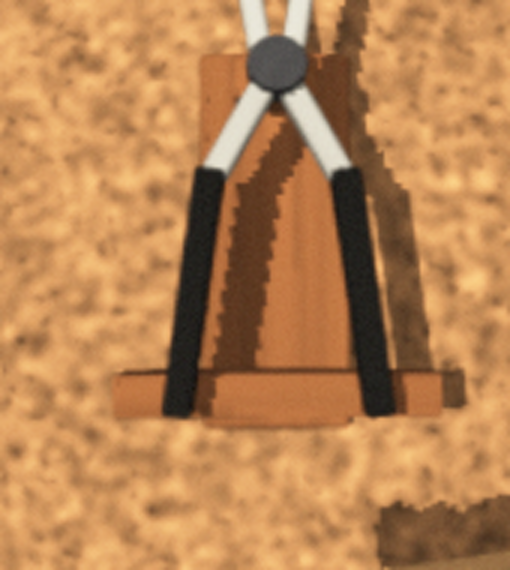

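Here the pivot is at crop (277,64), so (322.3,21.3). The handle ends are at (178,414) and (380,412), so their midpoint is (323,137.7). The handle fronts are at (210,168) and (346,168).

```bash
python3 - <<'E'
from m import *
f=load('w5');w0=load('w0')
g=lambda x,y,z=.048:onz(f,230+x/3,y/3,z,True)
pv,m,fr=g(277,64,.049),(g(178,414)+g(380,412))/2,(g(210,168)+g(346,168))/2
print(pv,m,fr)
d=pv-m;yaw=np.arctan2(d[1],d[0]);print(np.degrees(yaw),np.linalg.norm(d),np.linalg.norm((pv-fr)[:2]))
print('tri pivot',tri([ray(w0,395.9,119.4,True),ray(f,322.3,21.3,True)]))
print('tri endmid',tri([ray(w0,387.5,211.9,True),ray(f,323,137.7,True)]))
E
```

```text
[ 0.57990596 -0.19233319  0.049     ] [ 0.47582005 -0.17701898  0.048     ] [ 0.54838324 -0.18777364  0.048     ]
-8.36990499332505 0.10521121927426863 0.03185076935325078
tri pivot (array([ 0.57986102, -0.19209716,  0.04878574]), [np.float64(0.00025907666719372557), np.float64(0.00025907666719368806)])
tri endmid (array([ 0.47515579, -0.17679788,  0.0451467 ]), [np.float64(0.0001631034633556286), np.float64(0.0001631034633554434)])
```

move_arm --pt "0.049 0.0035 0.02 0 0 -0.006" --pt "0.049 0.0034 0.02 0 0 0" --pt "0 0 0.03 0 0 0" --pt "0 0 0.03 0 0 0" --pt "0 0 0 0 0 0" --pt "0 0 0 0 0 0"

```text
t: 12.3
position: [0.5261, -0.1839, 0.082]
ee_rot: [0.997, -0.073, 0.001, 0.0]
contact_force: [-0.6, 0.4, 0.1]
gripper_width: 0.0853
gripper_force: 0.0
```

```bash
python3 - <<'E'
from m import *
s=manip.state();p=np.array(s['position']);yaw=np.radians(-8.4);t=np.array([.5255,-.1841,.0185])
print(s['t'],p,s['ee_rot']);d=t-p;c,k=np.cos(yaw),np.sin(yaw);print(d@[c,k,0],d@[k,-c,0],-d[2])
E
```

```text
12.3 [ 0.52610361 -0.18391005  0.08201931] [ 9.97348769e-01 -7.27643922e-02  8.00867042e-04  3.66947382e-04]
-0.0005693894334421541 0.0002760948178673802 0.06351931355866637
```

move_arm --pt "-0.0005 0 0.02 0 0 0" --pt "0 0 0.02 0 0 0" --pt "0 0 0.0135 0 0 0" --pt "0 0 0.01 0 0 0" --pt "0 0 0 0 0 0" --pt "0 0 0 0 0 0"

```text
t: 13.05
position: [0.525, -0.1846, 0.0178]
ee_rot: [0.997, -0.074, 0.0, 0.0]
contact_force: [-0.2, 0.1, 0.7]
gripper_width: 0.0855
gripper_force: 0.0
```

move_arm --pt "0 0 0 0 0 0" --pt "0 0 0 0 0 0" --pt "0 0 0 0 0 0" --pt "0 0 0 0 0 0" --pt "0 0 0 0 0 0" --pt "0 0 0 0 0 0" --pt "0 0 0 0 0 0" --pt "0 0 0 0 0 0" --claw 0 --grip_force 60

```text
t: 14.05
position: [0.5254, -0.1849, 0.0193]
ee_rot: [0.997, -0.073, 0.001, 0.0]
contact_force: [-5.2, 1.1, 11.0]
gripper_width: 0.036
gripper_force: 60.5
```

move_arm --pt "0 0 -0.01 0 0 0" --pt "0 0 -0.025 0 0 0" --pt "0 0 -0.04 0 0 0" --pt "0 0 -0.045 0 0 0" --pt "0 0 0 0 0 0" --pt "0 0 0 0 0 0"

```text
t: 14.8
position: [0.5237, -0.1838, 0.1361]
ee_rot: [0.997, -0.074, -0.001, -0.0]
contact_force: [-0.4, 0.5, -3.5]
gripper_width: 0.0357
gripper_force: 60.4
```

```bash
python3 - <<'E'
from m import *
f=grab('wrist','w6');s=manip.state();print(s['t'],s['position'],s['ee_rot'],s['gripper_width'],s['contact_force'])
p=np.array(s['position']);yaw=np.radians(-8.4);c,k=np.cos(yaw),np.sin(yaw);e=np.array([c,k,0]);
h=p+[0,0,.0187+.001]
print('pivot pred',proj(f,h+.055*e+[0,0,.008],True),'ring pred',proj(f,h+.1131*e-[0,0,.018],True))
A=cv2.resize(f['color'][0:150,240:400],(640,600),interpolation=2)
cv2.imwrite('pics/w6c.png',A)
E
```

```text
14.85 [ 0.52332888 -0.18355433  0.13534945] [ 9.97291027e-01 -7.35339045e-02 -1.63747802e-03 -8.31003655e-04] 0.03601732615395859 [ 1.27304876 -0.46891302 -2.24855741]
pivot pred [315.44772572 165.91673366] ring pred [315.63640748  29.86895683]
```

View pics/w6c.png

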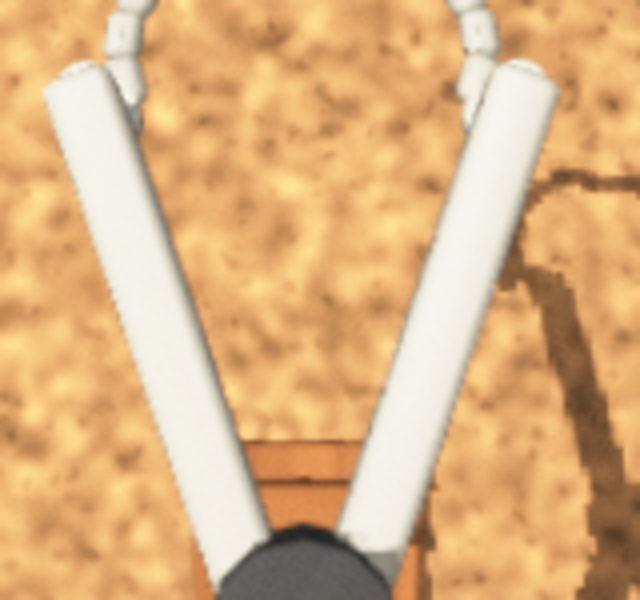

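The crop (scale 4, origin (240,0)) shows the jaws symmetric about column 316 and the ring spread. The jaw tips are at (259.3,15.5) and (370.5,15.5), and the top edge of the pivot cap is at row 131. I've used all the pictures, so from here I work by numbers. I'll solve for the pliers' pose in the grip from the pivot and the two jaw tips.

```bash
cat > pl.py <<'E'
from m import *
from scipy.optimize import least_squares
w0=load('w0');yaw=np.radians(-8.4);e=np.array([np.cos(yaw),np.sin(yaw)]);n=np.array([-e[1],e[0]])
pv=np.array([.5799,-.1921])
loc=lambda P:np.array([(P[:2]-pv)@e,(P[:2]-pv)@n])
tips=[loc(onz(w0,335+x/3.2,35+y/3.2,.045,True)) for x,y in((165,97),(235,105))]
def rot(v,a):return np.array([v[0]*np.cos(a)-v[1]*np.sin(a),v[0]*np.sin(a)+v[1]*np.cos(a)])
sq=[rot(tips[0],.146),rot(tips[1],-.146)]
E
python3 - <<'E'
from pl import *
print('tips released',tips,'squeezed',sq)
f=load('w6')
# dark cap: centroid columns & top
g=f['g'];col=g[120:175,300:335].mean(1);print('col316 profile',col[::3].round())
for r in (140,146,150,154,158,162):
    d=np.where(g[r,285:350]<110)[0]+285;print(r,d.min(),d.max()) if len(d) else None
obs=[(259.3,15.5),(370.5,15.5)]
T=np.array(f['camera_from_world']);print('cam',-T[:3,:3].T@T[:3,3])
for row in(149,152,155):
    print('pivot@',row,onz(f,316.3,row,.1354+.0295,True))
for dz in(-.006,-.003,0,.003):
    z=.1354+.0295-.004+dz
    a,b=[onz(f,*o,z,True) for o in obs];print(dz,'tip sep',np.linalg.norm(a-b),'mid',(a+b)/2)
E
```

```text
tips released [array([0.05759057, 0.01223777]), array([ 0.05727837, -0.01206757])] squeezed [array([0.05519749, 0.02048596]), array([ 0.05491337, -0.02027214])]
col316 profile [140. 174. 183. 186. 150. 124. 104.  94.  93.  94.  94.  94.  94.  93.
  93.  93.  94.  93.  97.]
140 301 332
146 296 346
150 294 346
154 293 345
158 292 339
162 291 338
cam [ 0.60175203 -0.19552257  0.2793346 ]
pivot@ 149 [ 0.58446219 -0.19291005  0.1649    ]
pivot@ 152 [ 0.58333824 -0.19274449  0.1649    ]
pivot@ 155 [ 0.58221074 -0.1925784   0.1649    ]
-0.006 tip sep 0.04424442647457783 mid [ 0.63797262 -0.20021735  0.1549    ]
-0.003 tip sep 0.043177735386568994 mid [ 0.63709938 -0.20010416  0.1579    ]
0 tip sep 0.042111044298560225 mid [ 0.63622613 -0.19999098  0.1609    ]
0.003 tip sep 0.04104435321055141 mid [ 0.63535289 -0.19987779  0.1639    ]
```

```bash
cat > rf.py <<'E'
from m import *
def ringfit(f,p,z,fish=False):
    # bright band of mean radius rm around (x,y,z): maximise band minus both neighbours, arc open towards the handles
    g=f['g'];yaw=np.radians(-8.4);an=yaw+np.linspace(-2.0,2.0,80);best=[]
    def s(x,y,r):
        v=[]
        for rr in(r-.004,r,r+.004):
            uv=np.array([proj(f,(x+rr*np.cos(t),y+rr*np.sin(t),z),fish) for t in an],np.float32)
            v.append(cv2.remap(g,uv[None,:,0],uv[None,:,1],cv2.INTER_LINEAR)[0].astype(float))
        return np.mean(v[1]-.5*v[0]-.5*v[2])
    return max((round(s(p[0]+i,p[1]+j,r),1),round(p[0]+i,4),round(p[1]+j,4),r) for i in np.arange(-.01,.011,.001) for j in np.arange(-.01,.011,.001) for r in(.016,.017,.018,.019,.020))
E
python3 - <<'E'
from rf import *
grab('scene','s6');f=load('s6')
s=manip.state();print(s['t'],s['position'])
for z in(.130,.134,.138,.142,.146):print(z,ringfit(f,(.638,-.2),z))
E
```

```text
14.9 [ 0.52322835 -0.18352398  0.13506652]
0.13 (np.float64(1.8), np.float64(0.629), np.float64(-0.19), 0.016)
0.134 (np.float64(1.4), np.float64(0.634), np.float64(-0.197), 0.016)
0.138 (np.float64(1.4), np.float64(0.643), np.float64(-0.21), 0.016)
0.142 (np.float64(2.3), np.float64(0.628), np.float64(-0.19), 0.016)
0.146 (np.float64(1.8), np.float64(0.647), np.float64(-0.2), 0.016)
```

move_arm --pt "-0.006 -0.0225 0 0 0 0" --pt "-0.011 -0.042 0 0 0 0" --pt "-0.0127 -0.0475 0 0 0 0" --pt "-0.0127 -0.0475 0 0 0 0" --pt "-0.0127 -0.0475 0 0 0 0" --pt "-0.0127 -0.0475 0 0 0 0" --pt "-0.0127 -0.0475 0 0 0 0" --pt "-0.0127 -0.0475 0 0 0 0" --pt "-0.0065 -0.025 0 0 0 0" --pt "0 0 0 0 0 0"

```text
t: 16.15
position: [0.479, 0.2028, 0.1362]
ee_rot: [0.997, -0.072, -0.001, 0.0]
contact_force: [0.7, -0.4, -2.8]
gripper_width: 0.0354
gripper_force: 60.4
```

move_arm --pt "0 0 0 0 0 0" --pt "0 0 0 0 0 0" --pt "0 0 0 0 0 0"

```text
t: 16.52
position: [0.481, 0.2001, 0.1372]
ee_rot: [0.997, -0.074, -0.0, 0.0]
contact_force: [-1.0, 0.6, -2.3]
gripper_width: 0.0354
gripper_force: 60.4
```

```bash
python3 - <<'E'
from rf import *
grab('scene','s7');f=load('s7');grab('wrist','w7');grab('top','t7');w=load('w7')
s=manip.state();p=np.array(s['position']);print(s['t'],p,s['ee_rot'],s['gripper_width'])
yaw=np.radians(-8.5);q=p[:2]+.1145*np.array([np.cos(yaw),np.sin(yaw)])
for dz in(-.002,.001,.004,.007,.010):print(dz,q.round(4),ringfit(f,q,p[2]+dz), 'top',ringfit(load('t7'),q,p[2]+dz))
c,st=disc(w,(.594,.1847,.108));print('axle in wrist',c,st, 'pred',proj(w,(.594,.1847,.108),True))
E
```

```text
16.675 [0.48107286 0.20036186 0.13734502] [ 9.97262322e-01 -7.39449807e-02  2.72227700e-05 -1.79445919e-05] 0.03561111866767812
-0.002 [0.5943 0.1834] (np.float64(23.7), np.float64(0.5943), np.float64(0.1794), 0.02) top (np.float64(10.9), np.float64(0.5863), np.float64(0.1774), 0.02)
0.001 [0.5943 0.1834] (np.float64(24.2), np.float64(0.5963), np.float64(0.1824), 0.02) top (np.float64(10.8), np.float64(0.5863), np.float64(0.1774), 0.02)
0.004 [0.5943 0.1834] (np.float64(24.5), np.float64(0.5993), np.float64(0.1854), 0.02) top (np.float64(11.2), np.float64(0.5853), np.float64(0.1764), 0.02)
0.007 [0.5943 0.1834] (np.float64(24.6), np.float64(0.6023), np.float64(0.1884), 0.02) top (np.float64(11.3), np.float64(0.5843), np.float64(0.1764), 0.02)
0.01 [0.5943 0.1834] (np.float64(24.5), np.float64(0.6043), np.float64(0.1904), 0.02) top (np.float64(11.0), np.float64(0.5843), np.float64(0.1754), 0.02)
axle in wrist [309.8490566   35.00489168] [   0    0   50   50 1431] pred [313.54120187  40.10269002]
```

```bash
cat >> rf.py <<'E'
def rf2(f,p,z,rs,fish=False,yaw=-.148,A=2.0,w=.003):
    from scipy.optimize import minimize
    an=yaw+np.linspace(-A,A,90);g=f['g']
    def s(x,y,r):
        v=[]
        for rr in(r-w,r,r+w):
            uv=np.array([proj(f,(x+rr*np.cos(t),y+rr*np.sin(t),z),fish) for t in an],np.float32)
            v.append(cv2.remap(g,uv[None,:,0],uv[None,:,1],cv2.INTER_LINEAR)[0].astype(float))
        return np.mean(v[1]-.5*v[0]-.5*v[2])
    b=max((s(p[0]+i,p[1]+j,r),p[0]+i,p[1]+j,r) for i in np.arange(-.008,.009,.002) for j in np.arange(-.008,.009,.002) for r in rs)
    m=minimize(lambda q:-s(*q),b[1:],method='Nelder-Mead',options=dict(initial_simplex=[b[1:],(b[1]+.001,b[2],b[3]),(b[1],b[2]+.001,b[3]),(b[1],b[2],b[3]+.001)],xatol=5e-5))
    return m.x.round(4),round(-m.fun,1)
E
python3 - <<'E'
from rf import *
import h
f=load('s7');s0=load('s0')
for dz in(0,.003,.006):print('ring',dz,rf2(f,(.596,.183),.1373+dz,(.016,.018,.02,.022)))
o=h.cscore
h.cscore=lambda fs,x,y,z,r,half=None,d=.0015:o(fs,x,y,z,r,half,d,False)
print('flange s7',h.fit([f],(.594,.185),[.027],[.080,.085,.09]))
print('spool s0 (.5724,.0343)',h.fit([s0],(.5724,.0343),[.027,.016],[.04]))
print('axle s0',h.fit([s0],(.594,.185),[.014],[.105]))
E
```

```text
ring 0 (array([0.5954, 0.1815, 0.0202]), np.float64(15.4))
ring 0.003 (array([0.5982, 0.1843, 0.0201]), np.float64(15.6))
ring 0.006 (array([0.601 , 0.1873, 0.02  ]), np.float64(15.7))
flange s7 [(0.08, array([0.5939, 0.1851]), np.float64(-31.4)), (0.085, array([0.598 , 0.1889]), np.float64(-31.6)), (0.09, array([0.6022, 0.1932]), np.float64(-31.6))]
spool s0 (.5724,.0343) [(0.04, array([0.5759, 0.0379]), np.float64(-63.0))]
axle s0 [(0.105, array([0.5957, 0.1872]), np.float64(-18.0))]
```

Combining the wrist and scene views, with the scene bias calibrated on the seated spool, puts the ring centre 117 mm ahead of the TCP. It is 4.3 mm above the TCP and about 3 mm too far along tool x. I'll shift and lower to just above the axle.

move_arm --pt "-0.003 -0.001 0.005 0 0 0" --pt "0 0 0.01 0 0 0" --pt "0 0 0.006 0 0 0" --pt "0 0 0 0 0 0" --pt "0 0 0 0 0 0" --pt "0 0 0 0 0 0"

```text
t: 17.42
position: [0.4784, 0.2022, 0.1166]
ee_rot: [0.997, -0.074, 0.0, -0.0]
contact_force: [-0.5, -0.2, -2.0]
gripper_width: 0.0355
gripper_force: 60.4
```

```bash
python3 - <<'E'
from rf import *
import h
grab('scene','s8');f=load('s8');grab('wrist','w8')
P=np.mean([manip.state()['position'] for _ in range(3)],0);s=manip.state();print(s['t'],P,s['ee_rot'],s['contact_force'])
for dz in(.004,.0055,.007):print('ring',dz,rf2(f,(.595,.185),P[2]+dz,(.018,.02,.022)))
o=h.cscore
h.cscore=lambda fs,x,y,z,r,half=None,d=.0015:o(fs,x,y,z,r,half,d,False)
print('flange',h.fit([f],(.597,.188),[.027],[.085]),h.fit([f],(.597,.188),[.027],[.085],half=1.6))
E
```

```text
17.525 [0.47832334 0.20222464 0.11658063] [ 9.97293160e-01 -7.35272920e-02  2.90480919e-04 -7.38429087e-05] [ 0.82171406 -0.47077235 -1.80703412]
ring 0.004 (array([0.588 , 0.1832, 0.0167]), np.float64(7.1))
ring 0.0055 (array([0.5897, 0.1843, 0.0163]), np.float64(7.1))
ring 0.007 (array([0.5907, 0.1859, 0.0167]), np.float64(7.1))
flange [(0.085, array([0.5979, 0.1886]), np.float64(-31.1))] [(0.085, array([0.5967, 0.1874]), np.float64(-17.7))]
```

move_arm --pt "0 0 0.004 0 0 0" --pt "0 0 0.004 0 0 0" --pt "0 0 0.004 0 0 0" --pt "0 0 0.003 0 0 0" --pt "0 0 0 0 0 0" --pt "0 0 0 0 0 0"

```text
t: 18.27
position: [0.4782, 0.2022, 0.1014]
ee_rot: [0.997, -0.074, 0.0, -0.0]
contact_force: [-0.2, 0.3, -2.0]
gripper_width: 0.0354
gripper_force: 60.4
```

move_arm --pt "0 0 0.0025 0 0 0" --pt "0 0 0.0025 0 0 0" --pt "0 0 0 0 0 0" --pt "0 0 0 0 0 0"

```text
t: 18.77
position: [0.4781, 0.2022, 0.0963]
ee_rot: [0.997, -0.074, -0.0, -0.0]
contact_force: [0.1, -0.3, -2.7]
gripper_width: 0.0355
gripper_force: 60.4
```

move_arm --pt "0 0 0.0025 0 0 0" --pt "0 0 0.0025 0 0 0" --pt "0 0 0.002 0 0 0" --pt "0 0 0 0 0 0" --pt "0 0 0 0 0 0" --pt "0 0 0 0 0 0"

```text
t: 19.52
position: [0.4782, 0.2022, 0.0894]
ee_rot: [0.997, -0.074, 0.0, -0.0]
contact_force: [0.3, 0.3, -2.0]
gripper_width: 0.0355
gripper_force: 60.4
```

```bash
python3 - <<'E'
from rf import *
w=load('w8');grab('wrist','w9');w9=load('w9');grab('scene','s9')
s=manip.state();print(s['t'],s['position'],s['contact_force'],s['torque'])
# pliers unchanged in the wrist picture? (jaw region is fixed to the camera if nothing slipped)
a=w['g'][20:150,250:385];b=w9['g'][20:150,250:385]
m=(a>200)&(w['color'][20:150,250:385].ptp(2)<40) if 0 else (a>150)
print(cv2.phaseCorrelate(np.where(a<110,255,0).astype(np.float32)[80:],np.where(b<110,255,0).astype(np.float32)[80:]))
w6=load('w6')
for W,n in((w6,'6'),(w,'8'),(w9,'9')):
    g=W['g'];print(n,[ (lambda d:(d.min(),d.max()))(np.where(g[r,285:350]<110)[0]+285) for r in(140,150)], np.where(g[100:170,316]<110)[0].min()+100)
E
```

```text
19.625 [0.478172   0.20219723 0.08939507] [-0.87842228 -0.0323483  -2.06920856] [-0.00657833  0.02854267 -0.01582313]
((0.4672696896996058, -0.3223585332927321), 0.40577224081533925)
6 [(np.int64(301), np.int64(332)), (np.int64(294), np.int64(346))] 120
8 [(np.int64(301), np.int64(332)), (np.int64(295), np.int64(337))] 131
9 [(np.int64(301), np.int64(332)), (np.int64(294), np.int64(337))] 131
```

move_arm --pt "0 0 0.002 0 0 0" --pt "0 0 0.0015 0 0 0" --pt "0 0 0.001 0 0 0" --pt "0 0 0 0 0 0" --pt "0 0 0 0 0 0" --pt "0 0 0 0 0 0"

```text
t: 20.38
position: [0.4782, 0.2022, 0.0849]
ee_rot: [0.997, -0.074, 0.0, -0.0]
contact_force: [0.7, -0.1, -3.0]
gripper_width: 0.0354
gripper_force: 60.4
```

move_arm --pt "0 0 0.001 0 0 0" --pt "0 0 0 0 0 0" --pt "0 0 0 0 0 0"

```text
t: 20.75
position: [0.4782, 0.2022, 0.0838]
ee_rot: [0.997, -0.074, 0.0, -0.0]
contact_force: [-0.5, -0.0, -1.5]
gripper_width: 0.0356
gripper_force: 60.5
```

move_arm --pt "0 0 0.001 0 0 0" --pt "0 0 0 0 0 0" --pt "0 0 0 0 0 0"

```text
t: 21.12
position: [0.4782, 0.2022, 0.0829]
ee_rot: [0.997, -0.074, 0.0, -0.0]
contact_force: [-1.2, 0.2, -0.5]
gripper_width: 0.0353
gripper_force: 60.5
```

```bash
cat > av.py <<'E'
from h import *
L=[]
for i in range(8):
    manip.grab_frame('wrist');s=manip.state();L.append(np.r_[s['contact_force'],s['torque'],s['position']])
print(s['t'],np.mean(L,0).round(3))
E
python3 av.py
```

```text
21.525 [-0.703  0.262 -0.349 -0.007 -0.02  -0.001  0.478  0.202  0.083]
```

move_arm --pt "0 0 -0.002 0 0 0" --pt "0 0 0 0 0 0" --pt "0 0 0 0 0 0"

```text
t: 21.9
position: [0.4778, 0.2021, 0.0845]
ee_rot: [0.997, -0.074, -0.0, 0.0]
contact_force: [-0.7, 0.4, -2.2]
gripper_width: 0.0356
gripper_force: 60.4
```

```bash
python3 av.py
```

```text
22.3 [ 1.720e-01 -1.030e-01 -2.449e+00 -1.100e-02  8.700e-02 -2.000e-03
  4.780e-01  2.020e-01  8.500e-02]
```

The probe touched the spool at TCP z 0.083 with about 2 N, and I've backed off 2 mm. The ring is free and level with the groove, with no side force. Handing in.

```bash
python3 -c "
from rig import manip
print(manip.job_done())"
```

```text
the job is handed in; nothing more can be done
None
```

I handed the job in at about 22 s of the 58 s: the spool is let go on the shoulder, and the squeezed pliers hold the spread ring around the axle at groove height (about 88.5 mm by estimate). The last readings showed no contact force; no verdict was returned.

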